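# Clamp a clay bell form with the sunken jaw knob

### The arm

A 6-joint arm with a two-finger parallel gripper is mounted at the origin on the work surface. World frame = base frame: x ahead of the robot, y to its left, z up, the work surface at z = 0. Lengths are in mm, angles in rad, forces in N, time in s.
With the tool pointing down it reaches from about 350 to 975 mm from the base axis. Payload 7.1 kg.
Tool frame: the origin (TCP) lies midway between the tips of the shut fingers; the grasp point (between the pads) lies 19 mm behind it (ctrl.grasp_offset is the distance from the TCP to the grasp point, in mm); z points along the fingers, y is the line along which they close (so a half turn about z gives the same grasp; the last joint's range is limited). The gripper opens to 88 mm and grips with 3 to 60 N. Pads are 20 mm wide; open, the fingers measure 115 mm over their backs; the gripper's body (75 mm by 178 mm) begins 61 mm behind the grasp point.
Start: joints at [-1.232, 0.423, 1.63, -0, 1.089, -0.019], TCP at [218.901, -585.395, 222.675] pointing down, gripper open.
Joint ranges: [-3, 3], [-0.9, 2.11], [0.09, 2.58], [-1.31, 4.45], [0.11, 2.69], [-2.54, 2.54]. Speed limits (rad/s): [2.39, 2.39, 3.01, 3.14, 3.14, 3.14].

### API

Orientations are given as a rotation vector (axis times angle).
In Python, from workcell import ctrl gives the robot as it stands. The module is installed in compiled form; this text tells all that it offers.
- The arm moves only by the tool servo_tool, never from a script. Its argument "rows" is a list of rows, each a list of 7 numbers: the turn, a rotation vector about the tool's x, y, z as a fraction of full scale, then the shift along the tool's x, y, z as a fraction of full scale, then the finger opening in mm, from 0 to 87.8. A call has 1 to 10 rows; each row is the pose to reach, as a shift and turn from the pose commanded when the call began, along the tool's axes at that moment; what a row does not reach only later rows make up. Full scale, the value 1, is 20 cm for a shift and 1.5 rad for a turn. A row lasts 1/8 s, in which the tool goes at most 62.5 mm and 10.7 degrees, less where a joint would pass 70% of its speed; a pose out of reach is approached as far as the arm can. A call with a number of a shift or a turn outside -1 to 1 is refused whole. A call with a gripper value outside its range is refused whole. The fingers move at their own pace and stop on an object; the grip force is fixed at half the most. Time passes only in rows, so rows that repeat a pose let the fingers close. It gives the time, the measured TCP pose, the force, the opening and the grip force at its end, in the units of the state.
- ctrl.get_obs(): the state, without advancing time (a new reading comes with each control period).
- ctrl.get_image(name): name is "scene" or "top" or "wrist"; returns (picture, depth): 480x640x3 uint8, red, green, blue; 480x640 float32, mm along the optical axis (not along the pixel's ray), 0 where there is no reading.
- ctrl.camera_info(name): a dict with "intrinsics" (3x3 intrinsics, pixels), "k1" (the pictures are not rectified: a ray, as slopes to the right and down, at radius r is drawn at 1 + k1 r^2 times it, then the intrinsics apply), "R" (3x3) and "t" (3): a world point X has camera coordinates R X + t. Camera axes: x right, y down, z forward; pixel columns grow to the right and rows downward; lengths in mm; the calibration is good to about 2 mm. A picture is of the moment at which its call begins: read the wrist's pose just before it. camera_info takes no time and is no camera call; for the wrist camera it gives the pose at the moment of the call.
- ctrl.close_job(): hands the job in; it is judged then, once.
The state is a dict: "t": time; "qpos": joint angles; "qvel": joint speeds; "joint_torque": joint torques, N m; "ee_pos": TCP position; "orientation": TCP orientation; "ft_force": force on the tool from outside, world axes, zero at the start; "moment": the same for the moment, N m; "width": finger opening in mm; "grasp_force": force on a finger pad.
Only numpy, scipy, OpenCV 4.12 (cv2) and the standard library are available. Lean on these libraries where they do the work, as an engineer would, in place of code of your own. Each camera call takes 0.05 s, during which the arm holds its last target. There are 200 camera calls.

### The job

Take the stemmed clay ball from the wooden tray and stand it upright and centred in the gap of the clamping jig. Then turn the small knob at the bottom of the jig's well clockwise until the jaw holds the ball firmly but gently (about 9 N, never over 25 N) against the end stop, and let go. Move the jaw only with the knob, do not lean on the well, and leave the other forms in the tray where they are.

Things in the scene. Friction and masses are not known exactly. Their poses are not given: they have to be found in the camera images.
- form: The clay form to clamp: a ball of 60 mm diameter with a flat foot of 26 mm diameter and a stem of 12 mm diameter rising from its top (the only one with a thin stem). Origin at the centre of the foot, z up the stem. Ball centre 27 mm, ball top 57 mm, stem top 77 mm above the origin; the stem can be pinched from 59 to 77 mm. 80 to 170 g.
- dome: Another clay form in the tray, a low dome without a stem, 66 mm diameter, 48 mm high; to be left alone. Origin at the centre of its underside.
- gourd: Another clay form in the tray, gourd-shaped with a waist and no stem, 62 mm diameter, 70 mm high; to be left alone. Origin at the centre of its underside.
- tray: Fixed wooden tray that holds the forms, 250 (x) x 260 (y) mm, walls 10 mm thick and 35 mm high, floor 10 mm thick. Origin at the centre of its underside.
- jig: Fixed clamping jig on a plywood base 130 (x) x 310 (y) mm, 14 mm thick. Origin at table height on the jig's centre line (x = 0), z up. Along +y: well block, jaw, gap (cork on the base), steel end stop; the jaw moves along +y. Jaw and stop rise 43 mm above the base; the gap is open on both x sides.
- well: Aluminium block 104 x 104 mm, 36 mm high, on the jig's base, with a round well of 84 mm diameter right through it, centred on the knob. Origin at the centre of the well's floor (14 mm above the table), axes as the jig. Fingers spread wide do not fit: open them to about 25 to 36 mm before going in. The robot may not press on it with more than 20 N.
- stop: Fixed end stop: upright steel plate with a flat cork pad 54 mm wide and 41 mm high that looks along the jig's -y. Origin at the middle of the bottom edge of the pad's face, on the base, for the thinnest pad; axes as the jig. Pads differ: the face really stands 0 to 6 mm (not measured, different each time) further towards the jaw.
- seat (a point): Where the form's foot should stand: on the jig's base (14 mm above the table), on its centre line, 39.5 mm short of the thinnest stop pad's face. Axes as the jig. The form may stand up to 10 mm off in x; in y at least 2.5 mm either way is free before it touches jaw or pad. It slides with the jaw until it meets the pad.
- knob_grip (a point): On the knob's axis, 15 mm above the well's floor and 21 mm below the block's top. The knob is a disc of 30 mm diameter, 5 mm high, with an upright bar 26 mm long and 12 mm thick, its top 26 mm above the well's floor. The bar lies along this point's x axis, which turns with the knob; the fingers close along its y axis.
- knob (a joint): Knob angle, 0 to 2.8 rad, grows clockwise from above, closing the jaw 8 mm per rad. At 0: bar along the jig's x, gap 71 to 77 mm by the pad. A drag of 0.15 N m resists either way (at rest too) and keeps it where it is left; the jaw's load pushes it back with 0.008 N m per N. Once the form meets the pad the force grows about 50 N per rad: feel the torque. End at 4 to 15 N; over 25 N dents the clay.
- jaw: The sliding jaw: a carriage with an upright steel plate in front, flat face 52 mm wide and 43 mm high looking along the jig's +y, backed by stiff springs. Origin at the middle of the bottom edge of the unloaded face, on the jig's base. It moves 8 mm towards the stop per radian of the knob; only the knob may move it (a push by the robot of over 5 N fails).
Mind the look-alikes: they are no part of the job. Leave any blue, green or pink look-alike of the form alone.

How it is judged:
By the outcome, as a careful person would: the job done as asked, in the order asked, and still so for the second after the job is handed in, with the robot touching nothing.
It also fails if it takes over 72 s, if anything falls off the work surface, if the arm or the gripper's body presses on something with over 40 N, if the wrist force passes 120 N, or if a joint passes its speed limit or range.

## Working session

There is one attempt and no reset: what is moved stays moved. The work goes in short steps, Python scripts to look and compute and a tool call to move; the robot and the scene stay as the last step left them, time stands still between calls to the robot, and variables do not carry over. Pictures are saved under pics/ and viewed, at most 10 in all, crops included, and the job is handed in when it is done.

Besides the shell and the picture viewer there is one more tool, called after ">>>" as name(argument=value, ...) on one line, values as JSON. servo_tool: Moves the arm, as the interface text tells. Its arguments: {"type":"object","properties":{"rows":{"type":"array","items":{"type":"array","items":{"type":"number"}}}},"required":["rows"]}

```bash
mkdir -p pics
python3 - <<'E'
from workcell import ctrl
import cv2,numpy as np,pickle
o=ctrl.get_obs();print(o)
for n in("top","scene"):
    i=ctrl.camera_info(n);p,d=ctrl.get_image(n);print(n,i)
    cv2.imwrite(f"pics/{n}0.png",p[:,:,::-1]);np.savez(f"{n}0.npz",p=p,d=d)
print(ctrl.grasp_offset)
E
```

```text
{'t': 0.0, 'qpos': array([-1.23200843e+00,  4.23835327e-01,  1.63069610e+00, -4.17027076e-07,
        1.08860498e+00, -1.90044775e-02]), 'qvel': array([-4.89967424e-04, -6.06387624e-04, -1.92525259e-04,  3.09445491e-04,
        9.44562651e-05,  2.05417575e-05]), 'joint_torque': array([ 1.04551811e-03, -5.44614208e+01, -2.73672831e+01,  6.43700059e-02,
        2.27170897e-02, -9.82273582e-05]), 'ee_pos': array([ 218.71331936, -584.87980471,  221.90274785]), 'orientation': array([-3.08995530e+00, -5.58755061e-01,  3.86461259e-04]), 'ft_force': array([-0.45805611, -0.2989919 , -0.3212477 ]), 'moment': array([-0.0423942 ,  0.04232968, -0.03794498]), 'grasp_force': 0.0, 'width': 88.03469832371006}
top {'intrinsics': array([[443.2076323 ,   0.        , 323.92449083],
       [  0.        , 443.2076323 , 240.40955028],
       [  0.        ,   0.        ,   1.        ]]), 'k1': -0.04262757893829902, 'R': array([[-7.66769132e-03, -9.99970170e-01,  9.30693151e-04],
       [-9.77739435e-01,  7.30205966e-03, -2.09695679e-01],
       [ 2.09682627e-01, -2.51785713e-03, -9.77766258e-01]]), 't': array([-111.93649223,  545.51349864,  936.05400289])}
scene {'intrinsics': array([[489.43511031,   0.        , 316.50277693],
       [  0.        , 489.43511031, 234.36899722],
       [  0.        ,   0.        ,   1.        ]]), 'k1': 0.00020725060458012625, 'R': array([[-0.57981191,  0.81470904, -0.00820479],
       [ 0.62696393,  0.4397211 , -0.64308755],
       [-0.52032142, -0.37801393, -0.76574871]]), 't': array([ 407.38609719, -266.8529134 , 1391.11815861])}
18.700000000000003
```

View pics/top0.png

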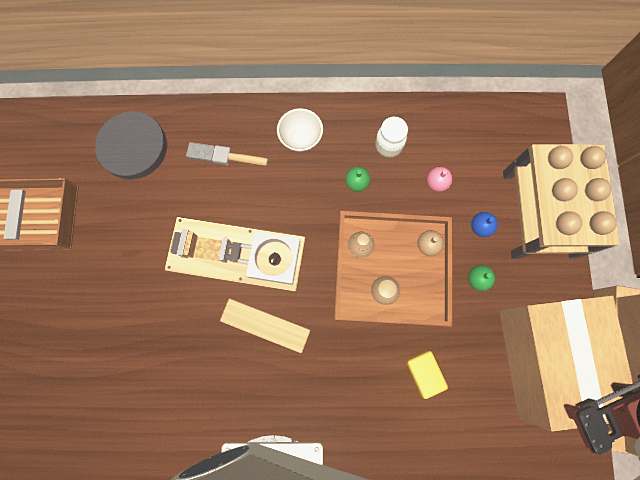

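View pics/scene0.png

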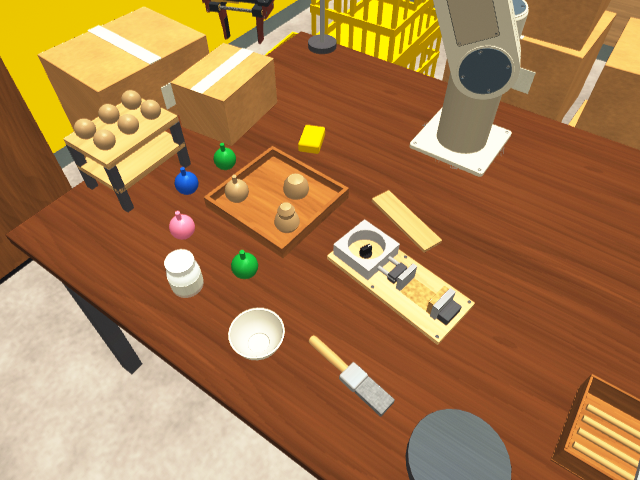

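The top view shows the stemmed ball in the tray at about (431,242), the dome at (386,290) and the gourd at (361,243). The jig's well is at (273,259) and its stop at (183,242). Look-alikes outside the tray are blue, green and pink. The scene view agrees: stemmed ball at (237,188), knob at (366,250), stop at (446,308).

```bash
cat > h.py <<'E'
import numpy as np,cv2
from scipy.spatial.transform import Rotation as Ro
def cloud(d,i):
    v,u=np.mgrid[:480,:640].astype(np.float32)
    K=i["intrinsics"];p=np.stack([u.ravel(),v.ravel()],1)[:,None]
    s=cv2.undistortPoints(p,K,np.array([i["k1"],0,0,0.]))[:,0]
    z=d.ravel()[:,None]
    c=np.hstack([s*z,z])
    X=(c-i["t"])@i["R"]
    X[d.ravel()==0]=np.nan
    return X.reshape(480,640,3)
def proj(X,i):
    c=np.atleast_2d(X)@i["R"].T+i["t"];s=c[:,:2]/c[:,2:];r2=(s**2).sum(1,keepdims=True)
    s=s*(1+i["k1"]*r2);K=i["intrinsics"]
    return s*[K[0,0],K[1,1]]+[K[0,2],K[1,2]]
def sphere(P):
    A=np.c_[2*P,np.ones(len(P))];s=np.linalg.lstsq(A,(P**2).sum(1),rcond=None)[0]
    return s[:3],np.sqrt(s[3]+s[:3]@s[:3])
E
python3 - <<'E'
from workcell import ctrl
from h import *
np.set_printoptions(precision=1,suppress=True)
C={}
for n in("top","scene"):
    f=np.load(n+"0.npz");i=ctrl.camera_info(n);X=cloud(f["d"],i);C[n]=X
    cu,cv=(431,243) if n=="top" else (237,189)
    P=X[cv-14:cv+15,cu-14:cu+15].reshape(-1,3)
    Q=P[(P[:,2]>28)&(P[:,2]<62)]
    for k in range(4):
        c,r=sphere(Q);e=abs(np.linalg.norm(Q-c,axis=1)-r);Q=Q[e<max(2,np.median(e)*2)]
    S=P[P[:,2]>72]
    print(n,"ball",c,r,len(Q),"stem",len(S),S.mean(0),S[:,2].max())
    # jig
    W=X.reshape(-1,3);r=(W[:,0]>350)&(W[:,0]<800)
    # region from pixels
    reg=X[210:300,160:310] if n=="top" else X[210:345,320:480]
    reg=reg.reshape(-1,3)
    for lo,hi in((9,19),(44,54),(54,62)):
        B=reg[(reg[:,2]>lo)&(reg[:,2]<hi)]
        if len(B)<10: continue
        rr=cv2.minAreaRect(B[:,:2].astype(np.float32));print(lo,hi,len(B),rr,np.median(B[:,2]))
    print(np.nanmedian(reg[reg[:,2]<8],0))
T=C["top"]
for u,v in((168,270),(178,218),(304,235),(295,289),(250,234),(301,240),(248,277),(296,284),(273,259),(183,242),(230,250)):print(u,v,T[v,u])
E
```

```text
top ball [ 541.2 -358.7   38.6] 29.309528315909635 320 stem 35 [ 540.2 -357.7   84.8] 92.44978471656205
9 19 4682 ((512.1972045898438, 93.7830581665039), (320.6114807128906, 187.4121551513672), 86.8134536743164) 14.700540913277905
44 54 1141 ((523.0828857421875, 78.7278060913086), (264.0830993652344, 104.73554992675781), 80.4707260131836) 50.54079403255325
54 62 416 ((523.5601196289062, 81.34829711914062), (264.729248046875, 97.77091979980469), 80.40313720703125) 56.80970537287445
[507.   97.5   0.7]
scene ball [ 538.3 -364.9   32.5] 35.98817068132819 241 stem 35 [ 543.8 -356.5   81.9] 89.3417391707279
9 19 5290 ((512.3853759765625, 72.73918151855469), (368.3567810058594, 323.3479919433594), 35.177452087402344) 14.109943843345075
44 54 1167 ((524.4678955078125, 79.70219421386719), (268.1726989746094, 107.66427612304688), 80.9173583984375) 50.13794544003434
54 62 398 ((533.1624755859375, 87.54522705078125), (251.86317443847656, 81.0311279296875), 83.02989196777344) 56.5103582804673
[523.2  97.7   0.5]
168 270 [486.4 246.3  14.8]
178 218 [611.1 230.6  14.5]
304 235 [570.7 -68.8  -0.2]
295 289 [440.5 -49.2  16. ]
250 234 [570.7  57.6  14.5]
301 240 [555.  -62.5  16.1]
248 277 [467.1  57.   28.9]
296 284 [452.2 -51.2  13.3]
273 259 [505.8  -0.8  42.8]
183 242 [544.  202.   54.9]
230 250 [532.1 102.7  17.7]
```

Run:
```python
import cv2
a=cv2.imread("pics/top0.png")[205:300,160:310]
cv2.imwrite("pics/c1.png",cv2.resize(a,None,fx=5.2,fy=5.2,interpolation=cv2.INTER_CUBIC))
```

```text
(no output)
```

View pics/c1.png

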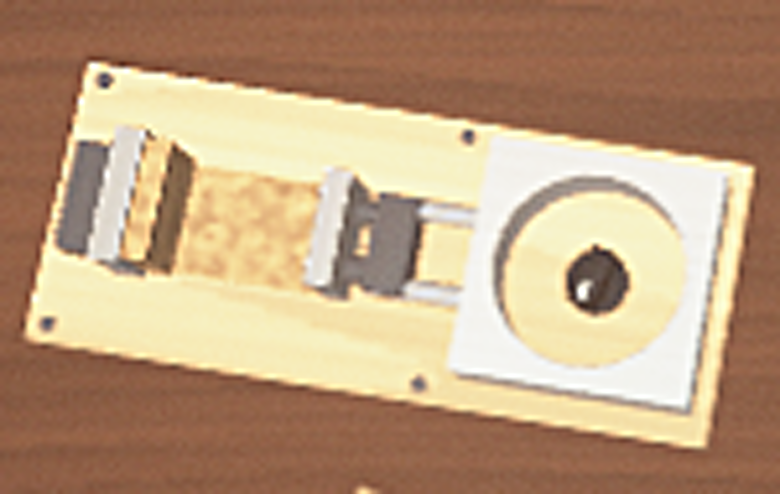

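The crop shows the jig turned about 9° clockwise. Stop pad face is at about (180,210), jaw face at (315,230), and the knob at (597,280) with its bar pointing up. Next I'll get the wrist camera offset and plan the first move.

```bash
cat >> h.py <<'E'
def go(o,pos=None,yaw=None,tilt=True):
    "fractions (turn, shift) to reach pos with tool down at yaw of tool x"
    R0=Ro.from_rotvec(o["orientation"]);pos=o["ee_pos"] if pos is None else np.array(pos)
    x=R0.as_matrix()[:,0];y0=np.arctan2(x[1],x[0])
    yaw=y0 if yaw is None else yaw
    c,s=np.cos(yaw),np.sin(yaw);R=Ro.from_matrix(np.array([[c,s,0],[s,-c,0],[0,0,-1]]))
    print("yaw now %.4f"%y0,"turn",np.round((R0.inv()*R).as_rotvec()/1.5,4),"shift",np.round(R0.inv().apply(pos-o["ee_pos"])/200,4),"mm",np.round(R0.inv().apply(pos-o["ee_pos"]),1))
E
python3 - <<'E'
from workcell import ctrl
from h import *
np.set_printoptions(precision=3,suppress=True)
o=ctrl.get_obs();i=ctrl.camera_info("wrist")
R=Ro.from_rotvec(o["orientation"]).as_matrix()
c=-i["R"].T@i["t"];print("cam in tool",R.T@(c-o["ee_pos"]),"\n",R.T@i["R"].T,i["intrinsics"],i["k1"])
go(o,[541,-359,230],0.9)
go(o,[541,-359,230])
E
```

```text
cam in tool [  66.67     0.056 -161.8  ] 
 [[-0.001 -0.97  -0.244]
 [ 1.    -0.001 -0.001]
 [ 0.001 -0.244  0.97 ]] [[350.262   0.    318.954]
 [  0.    350.262 243.497]
 [  0.      0.      1.   ]] -0.039754830876812475
yaw now 0.3578 turn [-0.001 -0.    -0.361] shift [ 1.905 -0.494 -0.039] mm [381.  -98.8  -7.9]
yaw now 0.3578 turn [-0.001 -0.     0.   ] shift [ 1.905 -0.494 -0.039] mm [381.  -98.8  -7.9]
```

>>> servo_tool(rows=[[0,0,0,0.3,-0.15,0,60],[0,0,0,0.6,-0.3,0,60],[0,0,0,0.85,-0.42,0,60],[0,0,0,1.0,-0.49,-0.03,60]])

```text
t: 0.6
ee_pos: [373.0, -420.9, 228.1]
orientation: [-3.089, -0.561, 0.001]
ft_force: [0.8, -1.1, -0.2]
width: 60.2
grasp_force: 0.0
```

>>> servo_tool(rows=[[0,0,0,0.3,0,0,60],[0,0,0,0.6,0,0,60],[0,0,0,0.8,0,0,60],[0,0,0,0.905,0,0,60],[0,0,0,0.905,0,0,60],[0,0,0,0.905,0,0,60]])

```text
t: 1.35
ee_pos: [540.0, -360.7, 228.4]
orientation: [-3.091, -0.558, 0.002]
ft_force: [-0.2, 0.4, 0.2]
width: 60.1
grasp_force: 0.0
```

Run:
```python
from workcell import ctrl
from h import *
np.set_printoptions(precision=1,suppress=True)
o=ctrl.get_obs();i=ctrl.camera_info("wrist");p,d=ctrl.get_image("wrist")
cv2.imwrite("pics/w1.png",p[:,:,::-1]);print(o["t"],o["ee_pos"],o["ft_force"])
X=cloud(d,i);P=X.reshape(-1,3)
P=P[np.linalg.norm(P[:,:2]-[541,-359],axis=1)<40]
S=P[(P[:,2]>74)&(P[:,2]<95)];S=S[np.linalg.norm(S[:,:2]-np.median(S[:,:2],0),axis=1)<12]
t=S[S[:,2]>np.percentile(S[:,2],90)-3]
print("stem",len(S),S.mean(0),"top",t.mean(0),len(t),cv2.minEnclosingCircle(t[:,:2].astype(np.float32)))
Q=P[(P[:,2]>25)&(P[:,2]<64)]
for k in range(6):
    c,r=sphere(Q);e=abs(np.linalg.norm(Q-c,axis=1)-r);Q=Q[e<max(1.5,np.median(e)*2)]
print("ball",c,r,len(Q))
print("floor",np.median(P[P[:,2]<20][:,2]))
go(o,[c[0],c[1],95])
```

```text
1.35 [ 540.  -360.7  228.4] [-0.2  0.4  0.2]
stem 165 [ 542.5 -358.4   85.4] top [ 541.9 -358.5   86.5] 138 ((541.6885375976562, -358.5491638183594), 5.857832431793213)
ball [ 541.6 -358.6   37. ] 29.417477367519584 2095
floor 9.714350965225846
yaw now 0.3569 turn [-0.  0. -0.] shift [ 0.  -0.   0.7] mm [  2.3  -1.4 133.4]
```

View pics/w1.png

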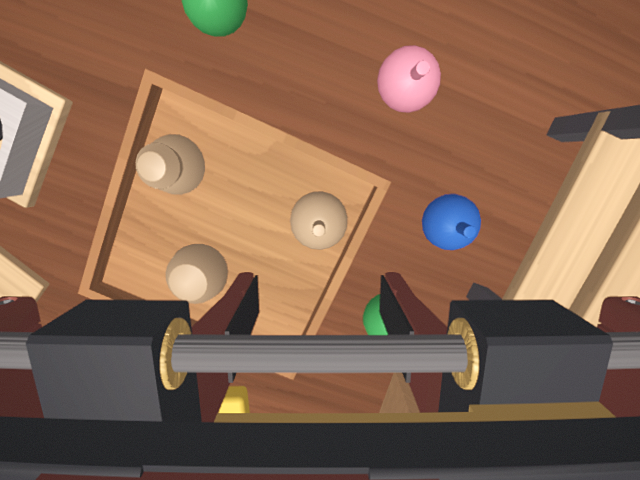

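The wrist view shows the form upright at (319,219), with its stem tip at (318,230). The measured values agree with the text: stem top 86.5, ball centre 37, floor 9.7. I'll descend and grasp.

>>> servo_tool(rows=[[0,0,0,0.006,-0.004,0.25,34],[0,0,0,0.011,-0.007,0.5,34],[0,0,0,0.011,-0.007,0.65,34],[0,0,0,0.011,-0.007,0.74,34],[0,0,0,0.011,-0.007,0.785,34],[0,0,0,0.011,-0.007,0.785,34],[0,0,0,0.011,-0.007,0.785,34]])

```text
t: 2.28
ee_pos: [543.7, -358.7, 72.9]
orientation: [3.09, 0.559, 0.002]
ft_force: [0.1, -0.6, -0.1]
width: 34.2
grasp_force: 0.0
```

>>> servo_tool(rows=[[0,0,0,0,0,0,8],[0,0,0,0,0,0,5],[0,0,0,0,0,0,5],[0,0,0,0,0,0,5],[0,0,0,0,0,0,5]])

```text
t: 2.9
ee_pos: [543.3, -358.4, 72.0]
orientation: [3.091, 0.559, 0.001]
ft_force: [0.4, -0.5, 2.1]
width: 10.6
grasp_force: 30.0
```

>>> servo_tool(rows=[[0,0,0,0,0,-0.08,5],[0,0,0,0,0,-0.25,5],[0,0,0,0,0,-0.45,5],[0,0,0,0,0,-0.65,5],[0,0,0,0,0,-0.75,5],[0,0,0,0,0,-0.75,5]])

```text
t: 3.65
ee_pos: [543.5, -358.4, 223.1]
orientation: [3.09, 0.559, 0.003]
ft_force: [-0.2, 0.3, -2.2]
width: 10.7
grasp_force: 30.0
```

>>> servo_tool(rows=[[0,0,-0.1,0.05,-0.08,0,5],[0,0,-0.22,0.14,-0.22,0,5],[0,0,-0.34,0.22,-0.36,0,5],[0,0,-0.46,0.31,-0.5,0,5],[0,0,-0.58,0.4,-0.64,0,5],[0,0,-0.7,0.49,-0.78,0,5],[0,0,-0.82,0.56,-0.88,0,5],[0,0,-0.92,0.6,-0.95,0,5],[0,0,-1.0,0.61,-0.97,0,5]])

```text
t: 4.78
ee_pos: [588.2, -132.2, 219.3]
orientation: [-1.872, -2.519, 0.002]
ft_force: [-0.4, -0.1, -0.6]
width: 11.0
grasp_force: 30.0
```

>>> servo_tool(rows=[[0,0,-0.1,0.08,0.04,0,5],[0,0,-0.22,0.24,0.12,0,5],[0,0,-0.34,0.4,0.21,0,5],[0,0,-0.46,0.58,0.31,0,5],[0,0,-0.58,0.76,0.41,0,5],[0,0,-0.68,0.92,0.5,0,5],[0,0,-0.749,1.0,0.54,0,5],[0,0,-0.749,1.0,0.54,0,5],[0,0,-0.749,1.0,0.54,0,5]])

```text
t: 5.9
ee_pos: [635.5, 88.0, 220.4]
orientation: [-0.255, -3.129, 0.001]
ft_force: [-0.0, -0.0, -1.4]
width: 11.1
grasp_force: 30.0
```

Run:
```python
from workcell import ctrl
from h import *
np.set_printoptions(precision=3,suppress=True)
o=ctrl.get_obs();i=ctrl.camera_info("wrist");p,d=ctrl.get_image("wrist")
cv2.imwrite("pics/w2.png",p[:,:,::-1]);np.savez("w2.npz",p=p,d=d,R=i["R"],t=i["t"],pos=o["ee_pos"],ori=o["orientation"])
print(o["t"],o["ee_pos"],o["ft_force"],o["qpos"],o["grasp_force"]);go(o)
```

```text
5.9 [635.483  88.012 220.362] [-0.01  -0.013 -1.42 ] [ 0.119  0.451  1.591 -0.     1.102 -1.289] 29.995144386411994
yaw now 2.9791 turn [-0.001 -0.002  0.   ] shift [0. 0. 0.] mm [0. 0. 0.]
```

View pics/w2.png

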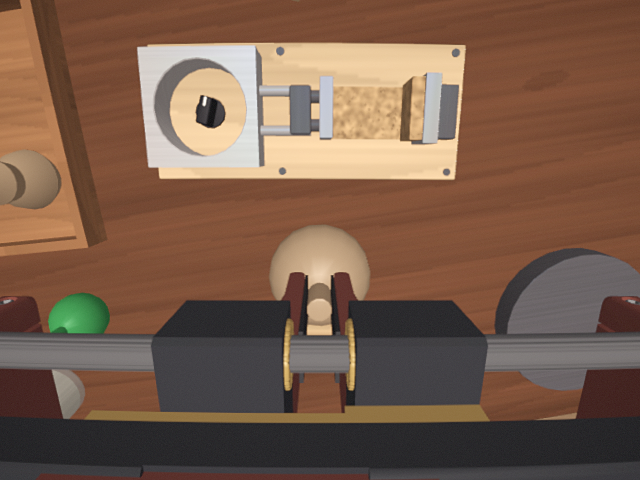

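The wrist view shows the form held upright at (320,265). The jig lies across the top: well about (208,110), knob bar about (210,108), jaw face at column 332, pad at 403–425.

Run:
```python
from workcell import ctrl
from h import *
np.set_printoptions(precision=2,suppress=True,linewidth=150)
f=np.load("w2.npz");i=ctrl.camera_info("wrist");i["R"],i["t"]=f["R"],f["t"]
X=cloud(f["d"],i)[30:200,125:480].reshape(-1,3)
T=X[abs(X[:,2])<5];print("table z",np.median(T[:,2]))
B=X[(X[:,2]>8)&(X[:,2]<70)]
m=cv2.minAreaRect(B[:,:2].astype(np.float32));print("base",m)
b=X[(X[:,2]>8)&(X[:,2]<20)];print("base z",np.median(b[:,2]))
pts=cv2.boxPoints(m);L=[(np.linalg.norm(pts[k]-pts[k-1]),pts[k]-pts[k-1]) for k in range(4)]
v=max(L,key=lambda a:a[0])[1];v*=np.sign(v[1]);v/=np.linalg.norm(v)
yj=v;xj=np.array([v[1],-v[0]]);yaw=np.arctan2(xj[1],xj[0]);print("jig yaw",yaw)
c0=np.array(m[0]);J=np.c_[(X[:,:2]-c0)@xj,(X[:,:2]-c0)@yj,X[:,2]]
print("base ext",np.percentile(J[(J[:,2]>9)&(J[:,2]<19)],[.5,99.5],axis=0)[:,:2])
blk=J[(J[:,2]>46)&(J[:,2]<53)&(J[:,1]<0)&(J[:,1]>-160)];print("block",np.percentile(blk,[1,50,99],axis=0))
r=cv2.minAreaRect(blk[:,:2].astype(np.float32));print(r)
k=J[(J[:,2]>36)&(J[:,2]<45)&(abs(J[:,:2]-np.array(r[0])).max(1)<22)]
print("knob top",len(k),np.median(k,0),cv2.minAreaRect(k[:,:2].astype(np.float32)))
wc=np.array(r[0]);print("well world",c0+wc[0]*xj+wc[1]*yj)
kc=np.median(k[:,:2],0);print("knob world",c0+kc[0]*xj+kc[1]*yj)
for nm,lo,hi,y0,y1 in(("jawtop",54,60,-30,40),("stoptop",51.5,60,60,150),("padface",22,48,60,130)):
    q=J[(J[:,2]>lo)&(J[:,2]<hi)&(J[:,1]>y0)&(J[:,1]<y1)]
    print(nm,len(q),np.percentile(q,[1,10,50,90,99],axis=0).tolist())
    h,e=np.histogram(q[:,1],np.arange(y0,y1,2));print([(int(a),int(n)) for a,n in zip(e,h) if n])
np.savez("jig.npz",c0=c0,xj=xj,yj=yj,J=J)
```

```text
table z -0.2717548476920929
base ((526.3045043945312, 93.28462219238281), (311.1725158691406, 129.65635681152344), 80.64535522460938)
base z 13.82940479828234
jig yaw -0.1632692
base ext [[ -63.99 -143.51]
 [  64.64  153.08]]
block [[ -51.78 -146.64   46.86]
 [  -8.58  -96.9    49.62]
 [  51.36  -43.21   51.44]]
((-0.46551513671875, -95.54410552978516), (105.49656677246094, 105.05704498291016), 89.98294830322266)
knob top 369 [ -0.55 -94.26  39.39] ((0.009195327758789062, -94.60270690917969), (12.720852851867676, 25.359668731689453), 75.84420013427734)
well world [510.31  -0.91]
knob world [510.44   0.37]
jawtop 847 [[-24.926793508505128, 12.84414529760658, 54.89075509812125], [-20.112754679297485, 13.731919135772026, 55.71006158611571], [-0.29644826937484786, 18.184297088327, 56.76565591007178], [20.78697999447169, 23.374256579703005, 57.68706174622797], [25.892650352802928, 24.3497152160304, 58.50476377429696]]
[(12, 120), (14, 123), (16, 124), (18, 182), (20, 124), (22, 123), (24, 51)]
stoptop 2015 [[-28.07863681816956, 93.81083225865684, 52.8461536183725], [-22.514397427459986, 9
[... 176 characters left out ...]
7660472, 119.18965241827526, 57.39280726415751]]
[(92, 37), (94, 164), (96, 141), (98, 140), (100, 145), (102, 145), (104, 157), (106, 175), (108, 160), (110, 161), (112, 164), (114, 155), (116, 161), (118, 108), (120, 2)]
padface 631 [[-24.58783484329753, 93.49880797575398, 22.379391659582847], [-18.9881585832283, 93.83917120495586, 26.18510961604651], [3.669403883364175, 94.40402225689462, 34.11038178043129], [26.066010410882733, 128.85606951927127, 43.75761376506519], [31.040160023710325, 129.90857398874806, 47.58154322341748]]
[(92, 122), (94, 259), (96, 2), (98, 2), (100, 2), (102, 2), (104, 12), (106, 17), (108, 2), (110, 2), (112, 2), (114, 2), (116, 3), (118, 1), (124, 1), (126, 84)]
```

Run:
```python
from workcell import ctrl
from h import *
np.set_printoptions(precision=2,suppress=True,linewidth=150)
f=np.load("w2.npz");i=ctrl.camera_info("wrist");i["R"],i["t"]=f["R"],f["t"]
X=cloud(f["d"],i)
P=X[228:272,272:368].reshape(-1,3)
Q=P[(P[:,2]>150)&(P[:,2]<215)]
for k in range(6):
    c,r=sphere(Q);e=abs(np.linalg.norm(Q-c,axis=1)-r);Q=Q[e<max(1.2,np.median(e)*2)]
R=Ro.from_rotvec(f["ori"]).as_matrix()
print("ball",c,r,len(Q),"in tool",R.T@(c-f["pos"]))
S=X[285:330,308:332].reshape(-1,3);z=S[(S[:,2]>c[2]+40)&(S[:,2]<c[2]+60)];print("stem top",np.median(z,0),len(z))
o=ctrl.get_obs()
t=np.array([535.9,151.8]);go(o,[*(o["ee_pos"][:2]+t-c[:2]),o["ee_pos"][2]],-.1633+np.pi)
print("bottom z",c[2]-27)
```

```text
ball [637.43  87.8  185.51] 29.146017687492968 3489 in tool [-2.04  0.14 34.84]
stem top [635.7   88.48 234.68] 670
yaw now 2.9790 turn [-0. -0.  0.] shift [0.55 0.23 0.  ] mm [110.6  46.7   0.2]
bottom z 158.5136834799124
```

>>> servo_tool(rows=[[0,0,0,0.12,0.05,0,5],[0,0,0,0.3,0.127,0,5],[0,0,0,0.45,0.19,0,5],[0,0,0,0.553,0.2335,0,5],[0,0,0,0.553,0.2335,0.15,5],[0,0,0,0.553,0.2335,0.35,5],[0,0,0,0.553,0.2335,0.42,5],[0,0,0,0.553,0.2335,0.42,5]])

```text
t: 6.95
ee_pos: [534.3, 152.1, 137.2]
orientation: [-0.253, -3.13, 0.001]
ft_force: [0.6, 0.6, -0.9]
width: 10.9
grasp_force: 30.0
```

Run:
```python
from workcell import ctrl
from h import *
np.set_printoptions(precision=2,suppress=True,linewidth=150)
o=ctrl.get_obs();i=ctrl.camera_info("wrist");p,d=ctrl.get_image("wrist")
cv2.imwrite("pics/w3.png",p[:,:,::-1]);g=np.load("jig.npz");c0,xj,yj=g["c0"],g["xj"],g["yj"]
X=cloud(d,i);P=X[200:275,250:390].reshape(-1,3)
b=o["ee_pos"][2]-34.8
R=Ro.from_rotvec(o["orientation"]).as_matrix();c=o["ee_pos"]+R@[-2,.1,34.8]
Q=P[np.linalg.norm(P-c,axis=1)<36]
for k in range(6):
    c,r=sphere(Q);e=abs(np.linalg.norm(Q-c,axis=1)-r);Q=Q[e<max(1.2,np.median(e)*2)]
print(o["t"],o["ee_pos"],"ball",c,r,len(Q),"bottom",c[2]-27,"ballJ",(c[:2]-c0)@xj,(c[:2]-c0)@yj)
J=X.reshape(-1,3);J=np.c_[(J[:,:2]-c0)@xj,(J[:,:2]-c0)@yj,J[:,2]]
J=J[abs(J[:,0])<40]
a=J[(J[:,2]>53.5)&(J[:,2]<59)&(J[:,1]>5)&(J[:,1]<35)];print("jaw top y",np.percentile(a[:,1],[2,98]) if len(a) else 0,len(a))
a=J[(J[:,2]>51)&(J[:,2]<59)&(J[:,1]>85)&(J[:,1]<135)];print("stop top y",np.percentile(a[:,1],[2,98]) if len(a) else 0,len(a))
print(o["ft_force"])
```

```text
6.95 [534.34 152.1  137.16] ball [536.35 151.89 102.36] 29.1492810714192 3807 bottom 75.35594849993139 ballJ 0.38331158810499666 59.45990353522197
jaw top y [13.38 24.27] 1090
stop top y [ 93.98 118.72] 2658
[ 0.59  0.56 -0.91]
```

View pics/w3.png

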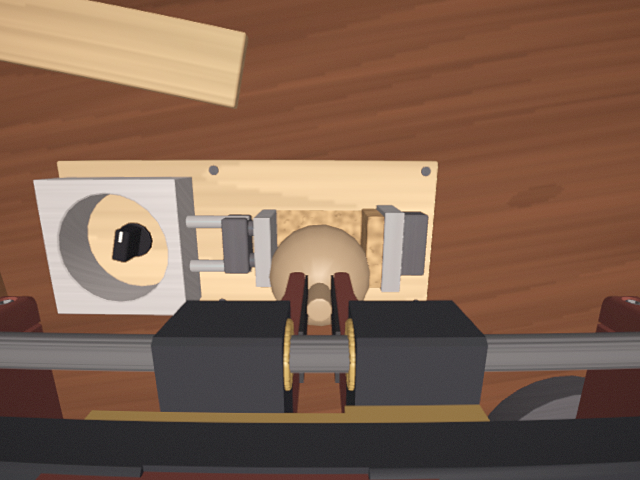

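The form hangs over the gap at (320,262), between the jaw at column 265 and the pad at column 372. It is centred to about 0.3 mm, so I'll lower it.

>>> servo_tool(rows=[[0,0,0,0,-0.001,0.1,5],[0,0,0,0,-0.001,0.2,5],[0,0,0,0,-0.001,0.26,5],[0,0,0,0,-0.001,0.285,5],[0,0,0,0,-0.001,0.297,5],[0,0,0,0,-0.001,0.302,5],[0,0,0,0,-0.001,0.304,5],[0,0,0,0,-0.001,0.304,5]])

```text
t: 8.0
ee_pos: [534.7, 152.4, 77.1]
orientation: [0.251, 3.131, 0.0]
ft_force: [-0.2, -0.1, -2.1]
width: 11.1
grasp_force: 30.0
```

>>> servo_tool(rows=[[0,0,0,0,0,0.003,5],[0,0,0,0,0,0.005,5],[0,0,0,0,0,0.005,5]])

```text
t: 8.38
ee_pos: [534.7, 152.4, 76.0]
orientation: [0.252, 3.131, 0.0]
ft_force: [-0.6, -0.2, 0.3]
width: 10.7
grasp_force: 30.0
```

>>> servo_tool(rows=[[0,0,0,0,0,0,13],[0,0,0,0,0,0,18],[0,0,0,0,0,0,30],[0,0,0,0,0,0,40],[0,0,0,0,0,0,40]])

```text
t: 9.0
ee_pos: [534.5, 152.3, 75.8]
orientation: [-0.251, -3.131, 0.0]
ft_force: [0.2, -0.1, 0.7]
width: 39.2
grasp_force: 0.0
```

>>> servo_tool(rows=[[0,0,0,0,0,-0.1,40],[0,0,0,0,0,-0.3,40],[0,0,0,0,0,-0.5,36],[0,0,0,0,0,-0.5,32]])

```text
t: 9.5
ee_pos: [536.6, 152.8, 178.9]
orientation: [0.251, 3.126, 0.003]
ft_force: [-0.4, -0.4, -0.5]
width: 32.2
grasp_force: 0.0
```

Run:
```python
from workcell import ctrl
from h import *
np.set_printoptions(precision=2,suppress=True,linewidth=150)
o=ctrl.get_obs();i=ctrl.camera_info("wrist");p,d=ctrl.get_image("wrist")
cv2.imwrite("pics/w4.png",p[:,:,::-1]);g=np.load("jig.npz");c0,xj,yj=g["c0"],g["xj"],g["yj"]
X=cloud(d,i).reshape(-1,3);J=np.c_[(X[:,:2]-c0)@xj,(X[:,:2]-c0)@yj,X[:,2]]
Q=J[(np.linalg.norm(J-[0,59.4,41],axis=1)<36)&(J[:,2]>45)&(J[:,2]<69)]
for k in range(6):
    c,r=sphere(Q);e=abs(np.linalg.norm(Q-c,axis=1)-r);Q=Q[e<max(1.2,np.median(e)*2)]
print(o["t"],o["ee_pos"],"ballJ",c,r,len(Q))
s=J[(np.linalg.norm(J[:,:2]-c[:2],axis=1)<14)&(J[:,2]>87)&(J[:,2]<96)];print("stem top J",s.mean(0),len(s))
k=J[(J[:,2]>36)&(J[:,2]<45)&(abs(J[:,:2]-[-.4,-95]).max(1)<22)];
if len(k)>20: print("knob",np.median(k,0),cv2.minAreaRect(k[:,:2].astype(np.float32)))
yw=-.1633-.248;go(o,[510.5,-.3,o["ee_pos"][2]],yw+np.pi);print(o["qpos"],o["moment"])
```

```text
9.5 [536.62 152.83 178.92] ballJ [ 0.77 59.81 40.99] 29.367898164733507 3000
stem top J [ 0.21 59.8  90.5 ] 204
knob [ -1.31 -94.09  39.23] ((-0.3951530456542969, -95.00624084472656), (12.465771675109863, 26.750093460083008), 75.66443634033203)
yaw now 2.9813 turn [0.   0.   0.17] shift [ 0.01 -0.78 -0.  ] mm [   1.3 -155.3   -0.4]
[ 0.26  0.38  1.82  0.    0.94 -1.15] [ 0.08 -0.14 -0.01]
```

View pics/w4.png

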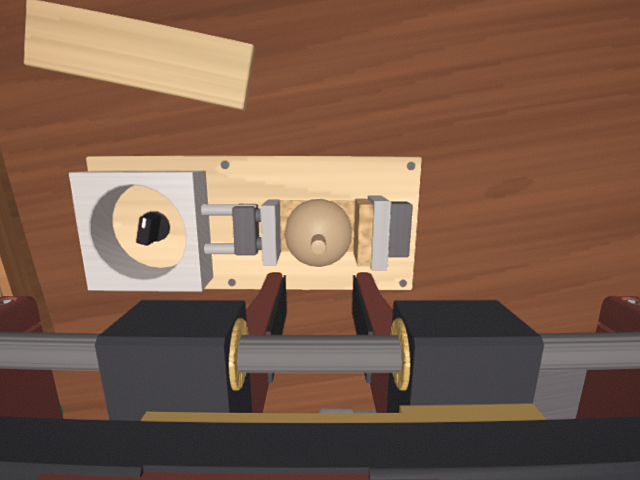

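The form stands upright and free in the gap at (318,232). The knob bar is turned about 14° clockwise, so the knob is already at about 0.25 rad. I'll move over the knob.

>>> servo_tool(rows=[[0,0,0.05,0.001,-0.15,0,32],[0,0,0.11,0.003,-0.4,0,32],[0,0,0.1675,0.006,-0.65,0,32],[0,0,0.1675,0.006,-0.777,0,32],[0,0,0.1675,0.006,-0.777,0.1,32],[0,0,0.1675,0.006,-0.777,0.3,32],[0,0,0.1675,0.006,-0.777,0.4,32],[0,0,0.1675,0.006,-0.777,0.4,32],[0,0,0.1675,0.006,-0.777,0.4,32]])

```text
t: 10.68
ee_pos: [508.5, -0.9, 95.8]
orientation: [-0.642, -3.075, 0.0]
ft_force: [0.5, -0.2, 0.3]
width: 31.5
grasp_force: 0.0
```

Run:
```python
from workcell import ctrl
from h import *
np.set_printoptions(precision=2,suppress=True,linewidth=150)
o=ctrl.get_obs();i=ctrl.camera_info("wrist");p,d=ctrl.get_image("wrist")
cv2.imwrite("pics/w5.png",p[:,:,::-1]);g=np.load("jig.npz");c0,xj,yj=g["c0"],g["xj"],g["yj"]
X=cloud(d,i).reshape(-1,3)
k=X[(X[:,2]>36)&(X[:,2]<45)&(np.linalg.norm(X[:,:2]-[510.6,-.4],axis=1)<20)]
print(o["t"],o["ee_pos"],o["moment"])
if len(k)>20:
    m=cv2.minAreaRect(k[:,:2].astype(np.float32));print("knob",len(k),m,np.median(k,0))
    go(o,[*m[0],22])
go(o,[510.6,-.4,22],np.pi-.1633-.25)
```

```text
10.675 [508.45  -0.89  95.77] [ 0.07 -0.16 -0.02]
knob 689 ((510.30682373046875, -0.9669857025146484), (11.275655746459961, 25.84855842590332), 66.26334381103516) [509.8   -0.83  39.52]
yaw now 2.7301 turn [-0. -0.  0.] shift [-0.01  0.    0.37] mm [-1.8  0.7 73.8]
yaw now 2.7301 turn [-0. -0.  0.] shift [-0.01  0.01  0.37] mm [-1.8  1.3 73.8]
```

View pics/w5.png

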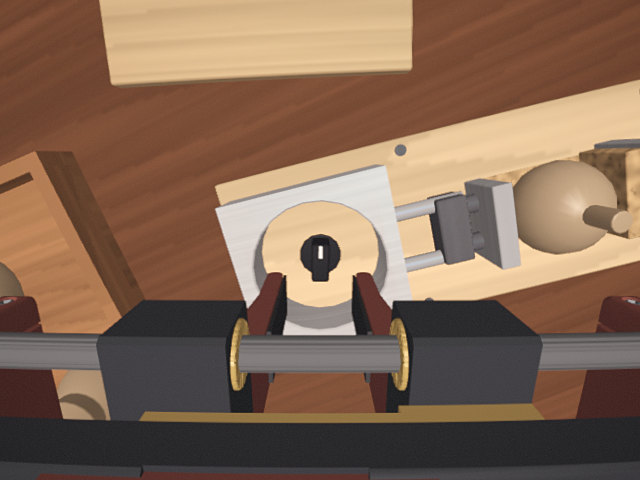

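The bar, at (320,257), is in line with the tool and the well is clear for the fingers. I'll descend with a small correction.

>>> servo_tool(rows=[[0,0,0,-0.009,0.004,0.1,32],[0,0,0,-0.009,0.004,0.2,32],[0,0,0,-0.009,0.004,0.3,32],[0,0,0,-0.009,0.004,0.345,32],[0,0,0,-0.009,0.004,0.362,32],[0,0,0,-0.009,0.004,0.366,32],[0,0,0,-0.009,0.004,0.366,32]])

```text
t: 11.6
ee_pos: [511.0, -0.9, 23.2]
orientation: [0.642, 3.074, 0.0]
ft_force: [0.6, 0.5, 0.3]
width: 31.6
grasp_force: 0.0
```

>>> servo_tool(rows=[[0,0,0,0,0,0,20],[0,0,0,0,0,0,10],[0,0,0,0,0,0,5],[0,0,0,0,0,0,5],[0,0,0,0,0,0,5]])

```text
t: 12.22
ee_pos: [510.6, -1.0, 22.8]
orientation: [0.642, 3.075, -0.0]
ft_force: [-2.1, -2.2, 5.1]
width: 12.1
grasp_force: 30.0
```

```bash
cat > st.py <<'E'
from workcell import ctrl
from h import *
o=ctrl.get_obs();x=Ro.from_rotvec(o["orientation"]).as_matrix()[:,0]
print("t %.2f"%o["t"],"knob ~%.3f"%(np.pi-.1633-np.arctan2(x[1],x[0])),"M",o["moment"].round(3),"F",o["ft_force"].round(1),"pos",o["ee_pos"].round(1),"q6 %.3f"%o["qpos"][5],"w %.1f"%o["width"])
E
python3 st.py
```

```text
t 12.22 knob ~0.248 M [-0.386  0.036 -0.063] F [-2.1 -2.2  5.1] pos [510.6  -1.   22.8] q6 -1.184 w 12.1
```

>>> servo_tool(rows=[[0,0,0.05,0,0,0,5],[0,0,0.1,0,0,0,5],[0,0,0.15,0,0,0,5],[0,0,0.2,0,0,0,5],[0,0,0.25,0,0,0,5],[0,0,0.3,0,0,0,5]])

```text
t: 12.98
ee_pos: [510.6, -1.0, 22.9]
orientation: [1.314, 2.853, -0.0]
ft_force: [-1.8, -1.5, 4.6]
width: 11.5
grasp_force: 30.0
```

```bash
python3 st.py
```

```text
t 12.97 knob ~0.700 M [-0.345  0.032  0.092] F [-1.8 -1.5  4.6] pos [510.6  -1.   22.9] q6 -0.732 w 11.5
```

>>> servo_tool(rows=[[0,0,0.05,0,0,0,5],[0,0,0.1,0,0,0,5],[0,0,0.15,0,0,0,5],[0,0,0.2,0,0,0,5],[0,0,0.25,0,0,0,5],[0,0,0.28,0,0,0,5]])

```text
t: 13.72
ee_pos: [510.7, -1.0, 22.9]
orientation: [1.879, 2.517, -0.0]
ft_force: [-1.8, -2.7, 4.1]
width: 12.0
grasp_force: 30.0
```

```bash
python3 st.py
```

```text
t 13.72 knob ~1.119 M [-0.437  0.058  0.169] F [-1.8 -2.7  4.1] pos [510.7  -1.   22.9] q6 -0.313 w 12.0
```

>>> servo_tool(rows=[[0,0,0.025,0,0,0,5],[0,0,0.05,0,0,0,5],[0,0,0.075,0,0,0,5],[0,0,0.1,0,0,0,5],[0,0,0.12,0,0,0,5]])

```text
t: 14.35
ee_pos: [510.7, -1.0, 22.9]
orientation: [2.098, 2.338, 0.0]
ft_force: [-0.8, -1.7, 5.4]
width: 11.6
grasp_force: 30.0
```

```bash
python3 st.py
```

```text
t 14.35 knob ~1.299 M [-0.406  0.051  0.193] F [-0.8 -1.7  5.4] pos [510.7  -1.   22.9] q6 -0.133 w 11.6
```

```bash
cat > ms.py <<'E'
from workcell import ctrl
from h import *
import sys
g=np.load("jig.npz");c0,xj,yj=g["c0"],g["xj"],g["yj"]
M=[];D=[]
for k in range(8):
    i=ctrl.camera_info("wrist");p,d=ctrl.get_image("wrist");o=ctrl.get_obs();M.append(o["moment"][2]);D.append(d)
cv2.imwrite("pics/%s.png"%sys.argv[1],p[:,:,::-1])
x=Ro.from_rotvec(o["orientation"]).as_matrix()[:,0]
print("t %.2f"%o["t"],"knob %.3f"%(np.pi-.1633-np.arctan2(x[1],x[0])),"Mz mean %.3f sd %.3f"%(np.mean(M),np.std(M)),np.round(M,2),"F",o["ft_force"].round(1))
X=cloud(np.median(D,0),i).reshape(-1,3);J=np.c_[(X[:,:2]-c0)@xj,(X[:,:2]-c0)@yj,X[:,2]]
a=J[(abs(J[:,0])<24)&(J[:,2]>54.5)&(J[:,2]<59)&(J[:,1]>5)&(J[:,1]<45)]
print("jaw top y",np.percentile(a[:,1],[2,98]).round(2) if len(a)>20 else 0,len(a))
Q=J[(np.linalg.norm(J-[0,62,41],axis=1)<37)&(J[:,2]>45)&(J[:,2]<69)&(abs(J[:,0])<22)]
for k in range(8):
    c,r=sphere(Q);e=abs(np.linalg.norm(Q-c,axis=1)-r);Q=Q[e<max(1,np.median(e)*2)]
print("ball",c.round(2),r,len(Q))
E
python3 ms.py m1
```

```text
t 14.75 knob 1.299 Mz mean 0.056 sd 0.035 [0.1  0.06 0.02 0.01 0.09 0.08 0.01 0.09] F [-0.8 -2.4  4.7]
jaw top y [20.5  30.71] 2756
ball [0. 0. 0.] 0.0 0
  return _methods._mean(a, axis=axis, dtype=dtype,
  ret = ret.dtype.type(ret / rcount)
```

>>> servo_tool(rows=[[0,0,0.02,0,0,0,5],[0,0,0.04,0,0,0,5],[0,0,0.06,0,0,0,5]])

```text
t: 15.12
ee_pos: [510.7, -1.0, 22.9]
orientation: [2.201, 2.241, 0.0]
ft_force: [0.1, -1.7, 5.4]
width: 11.7
grasp_force: 30.0
```

```bash
python3 ms.py m2
```

```text
t 15.53 knob 1.389 Mz mean 0.062 sd 0.040 [0.12 0.11 0.08 0.02 0.01 0.03 0.04 0.08] F [-1.1 -2.5  5.1]
jaw top y [21.26 26.63] 1255
ball [0. 0. 0.] 0.0 0
  return _methods._mean(a, axis=axis, dtype=dtype,
  ret = ret.dtype.type(ret / rcount)
```

```bash
sed -i 's/"w %.1f"%o\["width"\])/"w %.1f"%o["width"],"tau6 %.4f"%o["joint_torque"][5])/' st.py; python3 st.py
```

```text
t 15.53 knob ~1.389 M [-0.456  0.081  0.079] F [-1.1 -2.5  5.1] pos [510.7  -1.   22.9] q6 -0.044 w 12.1 tau6 0.0527
```

>>> servo_tool(rows=[[0,0,0.02,0,0,0,5]])

```text
t: 15.65
ee_pos: [510.7, -1.0, 22.9]
orientation: [2.234, 2.208, 0.0]
ft_force: [-1.0, -2.6, 4.8]
width: 12.4
grasp_force: 30.0
```

```bash
python3 st.py
```

```text
t 15.65 knob ~1.419 M [-0.42   0.139  0.179] F [-1.  -2.6  4.8] pos [510.7  -1.   22.9] q6 -0.013 w 12.4 tau6 -0.2797
```

>>> servo_tool(rows=[[0,0,0.02,0,0,0,5]])

```text
t: 15.78
ee_pos: [510.7, -1.0, 22.8]
orientation: [2.267, 2.174, 0.0]
ft_force: [-1.7, -2.5, 5.0]
width: 11.9
grasp_force: 30.0
```

```bash
python3 st.py
```

```text
t 15.78 knob ~1.449 M [-0.439  0.044  0.225] F [-1.7 -2.5  5. ] pos [510.7  -1.   22.8] q6 0.017 w 11.9 tau6 -0.1585
```

>>> servo_tool(rows=[[0,0,0.02,0,0,0,5]])

```text
t: 15.9
ee_pos: [510.7, -1.0, 22.9]
orientation: [2.299, 2.14, 0.0]
ft_force: [-1.1, -2.5, 5.0]
width: 12.1
grasp_force: 30.0
```

```bash
python3 st.py
```

```text
t 15.90 knob ~1.479 M [-0.499  0.149  0.233] F [-1.1 -2.5  5. ] pos [510.7  -1.   22.9] q6 0.047 w 12.1 tau6 -0.1553
```

>>> servo_tool(rows=[[0,0,0.02,0,0,0,5]])

```text
t: 16.02
ee_pos: [510.7, -1.0, 22.8]
orientation: [2.331, 2.105, 0.0]
ft_force: [-1.1, -1.7, 5.6]
width: 11.8
grasp_force: 30.0
```

```bash
python3 st.py
```

```text
t 16.02 knob ~1.509 M [-0.422  0.089  0.184] F [-1.1 -1.7  5.6] pos [510.7  -1.   22.8] q6 0.077 w 11.8 tau6 -0.1552
```

tau6 is a clean signal: about 0.155 N m in motion and no load yet. I'll keep stepping.

>>> servo_tool(rows=[[0,0,0.02,0,0,0,5]])

```text
t: 16.15
ee_pos: [510.7, -1.0, 22.9]
orientation: [2.363, 2.07, 0.0]
ft_force: [-1.2, -2.1, 5.4]
width: 11.7
grasp_force: 30.0
```

```bash
python3 st.py
```

```text
t 16.15 knob ~1.539 M [-0.48   0.088  0.182] F [-1.2 -2.1  5.4] pos [510.7  -1.   22.9] q6 0.107 w 11.7 tau6 -0.1552
```

>>> servo_tool(rows=[[0,0,0.02,0,0,0,5]])

```text
t: 16.27
ee_pos: [510.7, -1.0, 22.8]
orientation: [2.393, 2.035, 0.0]
ft_force: [-0.8, -1.6, 5.0]
width: 11.9
grasp_force: 30.0
```

```bash
python3 st.py
```

```text
t 16.27 knob ~1.569 M [-0.444  0.114  0.144] F [-0.8 -1.6  5. ] pos [510.7  -1.   22.8] q6 0.137 w 11.9 tau6 -0.1499
```

>>> servo_tool(rows=[[0,0,0.02,0,0,0,5]])

```text
t: 16.4
ee_pos: [510.7, -1.0, 22.9]
orientation: [2.424, 1.998, 0.0]
ft_force: [-1.6, -1.0, 5.3]
width: 11.3
grasp_force: 30.0
```

```bash
python3 st.py
```

```text
t 16.40 knob ~1.599 M [-0.471  0.083  0.164] F [-1.6 -1.   5.3] pos [510.7  -1.   22.9] q6 0.167 w 11.3 tau6 -0.1404
```

>>> servo_tool(rows=[[0,0,0.02,0,0,0,5]])

```text
t: 16.52
ee_pos: [510.7, -1.0, 22.9]
orientation: [2.453, 1.962, 0.0]
ft_force: [-0.2, -2.1, 5.4]
width: 11.8
grasp_force: 30.0
```

```bash
python3 st.py
```

```text
t 16.52 knob ~1.629 M [-0.451  0.057  0.194] F [-0.2 -2.1  5.4] pos [510.7  -1.   22.9] q6 0.197 w 11.8 tau6 -0.1301
```

```bash
cat > sc.py <<'E'
from workcell import ctrl
from h import *
import sys
np.set_printoptions(precision=2,suppress=True,linewidth=150)
g=np.load("jig.npz");c0,xj,yj=g["c0"],g["xj"],g["yj"]
for n in("scene","top"):
    i=ctrl.camera_info(n);D=[];T=[];M=[]
    for k in range(4):
        p,d=ctrl.get_image(n);D.append(d);o=ctrl.get_obs();T.append(o["joint_torque"][5]);M.append(o["moment"][2])
    cv2.imwrite(f"pics/{n}_{sys.argv[1]}.png",p[:,:,::-1])
    X=cloud(np.median(D,0),i).reshape(-1,3);J=np.c_[(X[:,:2]-c0)@xj,(X[:,:2]-c0)@yj,X[:,2]]
    Q=J[(np.linalg.norm(J-[0,63,41],axis=1)<38)&(J[:,2]>30)&(J[:,2]<69)&(abs(J[:,0])<28)]
    Q=Q[abs(np.linalg.norm(Q-[0,63,41],axis=1)-30)<5];f=lambda c:np.linalg.norm(Q-c,axis=1)-30
    from scipy.optimize import least_squares as ls
    c=ls(f,[0,63,41],loss="soft_l1").x if len(Q)>20 else None
    print(n,"ball",c,len(Q),"tau6",np.array(T),"Mz",np.array(M))
    a=J[(abs(J[:,0])<24)&(J[:,2]>54.5)&(J[:,2]<60)&(J[:,1]>5)&(J[:,1]<45)];b=J[(abs(J[:,0])<24)&(J[:,2]>51)&(J[:,2]<60)&(J[:,1]>85)&(J[:,1]<135)]
    print(" jaw",np.percentile(a[:,1],[3,50,97]) if len(a)>10 else len(a)," stop",np.percentile(b[:,1],[3,50,97]) if len(b)>10 else len(b))
E
python3 sc.py s1
```

```text
scene ball [ 0.65 63.92 41.11] 540 tau6 [0.11 0.31 0.14 0.09] Mz [0.17 0.1  0.09 0.06]
 jaw [23.76 30.34 42.9 ]  stop [ 86.79 105.35 119.61]
top ball None 0 tau6 [0.08 0.08 0.08 0.08] Mz [0.09 0.03 0.11 0.07]
 jaw 0  stop [105.34 112.37 118.64]
```

The tau6 offset comes from deceleration at the end of each row. The load began at about 1.555 rad, rising roughly 0.01 N m per step, so the force is now about 3 N. I need about 9 N, which is tau6 near -0.083.

>>> servo_tool(rows=[[0,0,0.02,0,0,0,5]])

```text
t: 17.05
ee_pos: [510.7, -1.0, 22.9]
orientation: [2.482, 1.925, 0.0]
ft_force: [-0.8, -2.5, 4.8]
width: 11.9
grasp_force: 30.0
```

```bash
python3 st.py
```

```text
t 17.05 knob ~1.659 M [-0.499  0.12   0.243] F [-0.8 -2.5  4.8] pos [510.7  -1.   22.9] q6 0.227 w 11.9 tau6 -0.2439
```

>>> servo_tool(rows=[[0,0,0.02,0,0,0,5]])

```text
t: 17.18
ee_pos: [510.7, -1.0, 22.9]
orientation: [2.511, 1.887, 0.0]
ft_force: [-2.0, -2.0, 5.4]
width: 11.9
grasp_force: 30.0
```

```bash
python3 st.py
```

```text
t 17.18 knob ~1.689 M [-0.461  0.086  0.209] F [-2.  -2.   5.4] pos [510.7  -1.   22.9] q6 0.257 w 11.9 tau6 -0.1114
```

>>> servo_tool(rows=[[0,0,0.02,0,0,0,5]])

```text
t: 17.3
ee_pos: [510.7, -1.0, 22.8]
orientation: [2.539, 1.85, 0.0]
ft_force: [-1.1, -2.2, 5.0]
width: 11.6
grasp_force: 30.0
```

```bash
python3 st.py
```

```text
t 17.30 knob ~1.719 M [-0.425  0.093  0.257] F [-1.1 -2.2  5. ] pos [510.7  -1.   22.8] q6 0.287 w 11.6 tau6 -0.0971
```

>>> servo_tool(rows=[[0,0,0.013,0,0,0,5],[0,0,0.013,0,0,0,5],[0,0,0.013,0,0,0,5]])

```text
t: 17.68
ee_pos: [510.7, -1.0, 22.8]
orientation: [2.556, 1.826, 0.0]
ft_force: [-1.0, -2.5, 4.3]
width: 11.9
grasp_force: 30.0
```

>>> servo_tool(rows=[[0,0,0,0,0,0,14],[0,0,0,0,0,0,20],[0,0,0,0,0,0,32],[0,0,0,0,0,0,32]])

```text
t: 18.18
ee_pos: [510.5, -0.9, 22.6]
orientation: [-2.556, -1.826, 0.0]
ft_force: [-0.4, -1.1, -0.1]
width: 31.2
grasp_force: 0.0
```

>>> servo_tool(rows=[[0,0,0,0,0,-0.05,32],[0,0,0,0,0,-0.2,32],[0,0,0,0,0,-0.4,32],[0,0,0,0,0,-0.6,32],[0,0,0,0,0,-0.8,32],[0,0,0,0,0,-0.8,32]])

```text
t: 18.92
ee_pos: [512.6, -1.0, 186.3]
orientation: [2.553, 1.824, 0.009]
ft_force: [-0.2, -0.6, -0.4]
width: 32.1
grasp_force: 0.0
```

```bash
python3 ms.py m3; python3 st.py
python3 - <<'E'
from workcell import ctrl
from h import *
g=np.load("jig.npz");c0,xj,yj=g["c0"],g["xj"],g["yj"]
i=ctrl.camera_info("wrist");p,d=ctrl.get_image("wrist");X=cloud(d,i).reshape(-1,3);J=np.c_[(X[:,:2]-c0)@xj,(X[:,:2]-c0)@yj,X[:,2]]
k=J[(J[:,2]>36)&(J[:,2]<45)&(abs(J[:,:2]-[-.4,-95]).max(1)<22)];print("knob",cv2.minAreaRect(k[:,:2].astype(np.float32)) if len(k)>10 else 0)
s=J[(np.linalg.norm(J[:,:2]-[0,64],axis=1)<14)&(J[:,2]>86)&(J[:,2]<96)];print("stem top J",s.mean(0),len(s))
E
```

```text
t 19.32 knob 1.738 Mz mean 0.008 sd 0.021 [ 0.01 -0.01  0.    0.06 -0.01 -0.01  0.02  0.01] F [-0.2 -0.5 -0.1]
jaw top y [23.72 44.26] 1274
ball [ 1.09 64.54 40.41] 29.45408544117343 3279
t 19.32 knob ~1.738 M [-0.06  -0.027  0.005] F [-0.2 -0.5 -0.1] pos [509.9  -0.9 181.7] q6 0.305 w 32.0 tau6 -0.0002
knob ((-0.4586770534515381, -94.51883697509766), (25.138500213623047, 11.699711799621582), 80.44242858886719)
stem top J [ 1.2773491  63.59984311 90.33952864] 316
```

View pics/m3.png

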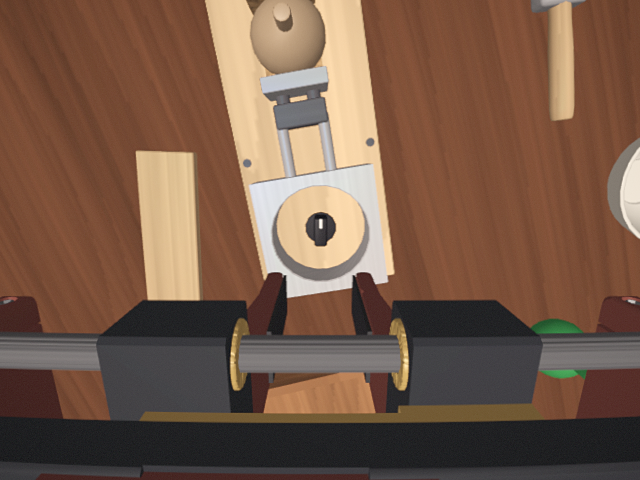

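The form stands upright at (288,35) with the jaw against it. The knob stayed at 1.738 rad after release, and the gripper is clear, so I'll hand in.

```bash
python3 -c "from workcell import ctrl;print(ctrl.close_job())"
```

```text
the job is handed in; nothing more can be done
None
```

The stemmed ball stands upright in the jig, clamped against the end stop at about 8–9 N as estimated from the wrist-joint torque and knob angle; the gripper has let go and is clear, and the job was handed in at about 19 s.

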